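Nest the setting dies and grommet on the setting base

TASK

Make the yellow setting base ready for setting a grommet: stand the blue holder in the base's dish, then the red reducer in the holder's dish, then the black anvil die in the reducer's dish, and last lay the large brass grommet, flange down, over the nose of the die. Add them one at a time in that order, each upright, sitting flat on the floor of its dish (the grommet flat on the die) and let go, and leave the mallet, plier, cup and shoe last where they are.

Things in the scene. Friction and masses are not known exactly. Their poses are not given: they have to be found in the camera images.
- base_seat (a point): Setting base, fixed to the bench: a round yellow-painted casting, 96 mm across and 18 mm high, with a flat round dish in its top, 72 mm across and 6 mm deep. The point is the middle of the dish's floor, 12 mm above the bench. z is up.
- holder_mid (a point): Die holder, loose: an upright blue-painted cylinder, 62 mm across and 40 mm high, about 0.45 kg, with a flat round dish in its top, 54 mm across and 5 mm deep. The point is its centre, 20 mm above its underside; z is its axis, up. It stands in the base's dish (5 mm play all round); there only its upper 34 mm stand clear of the base's rim, so grip it above that.
- reducer_mid (a point): Reducer, loose: an upright red-painted steel cylinder, 46 mm across and 40 mm high, about 0.32 kg, with a flat round dish in its top, 38 mm across and 5 mm deep. The point is its centre, 20 mm above its underside; z is its axis, up. It stands in the holder's dish (4 mm play all round), its upper 35 mm clear of the holder's rim.
- die_mid (a point): Anvil die, loose: an upright dark, almost black steel cylinder, 30 mm across and 34 mm high, about 0.19 kg, with a bright nose on its top, 12 mm across and 10 mm high (44 mm in all). The point lies on its axis, 20 mm above its underside; z is its axis, up. It stands in the reducer's dish (4 mm play all round), its body's upper 29 mm clear of the reducer's rim.
- grommet_mid (a point): Large brass grommet, loose, lying flange down on the bench: a flange 38 mm across and 5 mm thick, and on it an upright barrel 24 mm across that ends 16 mm above the underside; a hole 19 mm across goes right through; about 45 g. The point is its centre, on the axis, 8 mm above the underside; z is its axis, from flange to barrel, up at the start. On the die its underside lies on the 30 mm body's top, with the nose inside the hole (3.5 mm play all round).
- mallet_mid (a point): Bystander: black rubber mallet lying flat with its light wooden handle towards the robot, 255 mm long, head 58 mm thick and 100 mm wide. The point is on the handle's axis, 29 mm above the bench; its x axis runs towards the head, whose middle is 85 mm along it.
- plier_mid (a point): Bystander: chrome round-nose plier lying flat, about 140 mm long, 62 mm wide, 13 mm high. The point is at its pivot, 7 mm above the bench; its x axis runs towards the jaws.
- cup_mid (a point): Bystander: green enamel cup of tiny brass eyelets, 74 mm across and 60 mm high. The point is its centre, 30 mm above the bench. These eyelets stay in the cup.
- last_mid (a point): Bystander: beech shoe last standing on its sole, 255 mm long, 84 mm wide, 95 mm high. The point is 45 mm above the bench at mid length; its x axis runs towards the toe.

How it is judged:
By the outcome, as a careful person would: the job done as asked, in the order asked, and still so for the second after the job is handed in, with the robot touching nothing.
It also fails if it takes over 120 s, if anything falls off the work surface, if the arm or the gripper's body presses on something with over 40 N, if the wrist force passes 120 N, or if a joint passes its speed limit or range.

ROBOT

A 6-joint arm with a two-finger parallel gripper is mounted at the origin on the work surface. World frame = base frame: x ahead of the robot, y to its left, z up, the work surface at z = 0. Lengths are in m, angles in rad, forces in N, time in s.
With the tool pointing down it reaches from about 0.35 to 0.875 m from the base axis. Payload 15.5 kg.
Tool frame: the origin (TCP) lies at the very end of the fingers, on their centre line; the grasp point (between the pads) lies 19 mm behind it; y points along the fingers, z is the direction in which the jaws open and shut, and the axes are right-handed (so a half turn about y gives the same grasp; the last joint's range is limited). The gripper opens to 85 mm and grips with 20 to 120 N. Pads are 22 mm wide; open, the fingers measure 114 mm over their backs; the gripper's body (76 mm by 85 mm) begins 54 mm behind the grasp point. The pads swing forward as they close: fully open they stand 13 mm farther back than shut.
Start: joints at [-1.444, 0.494, 1.345, -0, 1.302, -0.096], TCP at [0.138, -0.61, 0.231] pointing down, gripper open.
Joint ranges: [-2.91, 2.91], [-0.82, 2.16], [0.22, 2.67], [-1.22, 4.37], [0.12, 2.79], [-3.08, 3.08]. Speed limits (rad/s): [1.89, 1.89, 2.57, 3.01, 3.01, 3.01].

INTERFACE

Orientations are given as a 3x3 rotation matrix whose columns are the frame's x, y, z axes.
In Python, from station import manip, readout, snapshot, ticket gives the robot as it stands. Calls block until the motion is done:
- manip.reach(position, orientation): joint-space move of the TCP to a pose.
- manip.move_linear(position, rot=None, velocity=0.15, force_limit=None): straight line of the TCP; rot=None keeps the orientation; velocity is the mean speed in m/s. With force_limit (N) it stops when the force on the tool has changed by that much, and returns True; else False.
- manip.set_joints(angles): joint-space move.
- manip.move_gripper(opening, force=None): finger opening in m; force is the grip in N (None keeps the last); returns when the fingers have stopped.
- manip.pause(seconds).
- manip.inverse_kinematics(position, orientation): joint angles nearest the present ones, or None.
- readout.sense(): the state.
- snapshot(name): name is "scene" or "top" or "wrist"; returns a dict with "frame" (384x512x3 uint8, red, green, blue), "K" (3x3 intrinsics, pixels), "R" (3x3) and "t" (3): a world point X has camera coordinates R X + t. Camera axes: x right, y down, z forward; pixel columns grow to the right and rows downward; lengths in m; the calibration is good to about 2 mm. The wrist camera is an equidistant fisheye: a pixel r from the principal point sees the ray r / f radians off the axis. A picture is of the moment at which its call begins. There is no depth.
A pose or a line that the arm cannot do raises manip.PlanningError and nothing moves.
- ticket.hand_in(): hands the job in, once; it reports no verdict.
The state is a dict: "time_s": time; "q": joint angles; "joint_vel": joint speeds; "effort": joint torques, N m; "eef_pos": TCP position; "eef_rot": TCP orientation; "ft_force": force on the tool from outside, world axes, zero at the start; "ft_torque": the same for the moment, N m; "grip_width": finger opening in m.
Only numpy, scipy, OpenCV 4.12 (cv2) and the standard library are available. Lean on these libraries where they do the work, as an engineer would, in place of code of your own. Each camera call takes 0.05 s, during which the arm holds its last target.

## Working session

There is one attempt and no reset: what is moved stays moved. The work goes in short steps, each a Python script; the robot and the scene stay as the last script left them, time stands still between calls to the robot, and variables do not carry over. Pictures are saved under pics/ and viewed, and the job is handed in when it is done.

```bash
ls; mkdir -p pics; python3 - <<'E'
from station import manip, readout, snapshot, ticket
import cv2
for n in ["scene","top","wrist"]:
    s=snapshot(n); cv2.imwrite(f"pics/{n}0.png",s["frame"][:,:,::-1]); print(n,s["K"].round(2).tolist(),s["R"].round(4).tolist(),s["t"].round(4).tolist())
st=readout.sense(); print(st)
E
```

```text
pics
scene [[445.0, 0.0, 254.23], [0.0, 445.0, 191.56], [0.0, 0.0, 1.0]] [[-0.4211, 0.907, 0.0031], [0.5789, 0.2714, -0.7689], [-0.6983, -0.3219, -0.6393]] [0.2738, -0.3089, 1.8102]
top [[424.97, 0.0, 253.17], [0.0, 424.97, 190.79], [0.0, 0.0, 1.0]] [[0.0202, -0.9996, -0.0217], [-0.9838, -0.016, -0.1788], [0.1784, 0.025, -0.9836]] [-0.0088, 0.596, 1.0866]
wrist [[297.32, 0.0, 251.89], [0.0, 297.32, 189.9], [0.0, 0.0, 1.0]] [[0.22, -0.9755, -0.0009], [-0.9349, -0.2111, 0.2854], [-0.2786, -0.0619, -0.9584]] [-0.6242, -0.0365, 0.3787]
{'time_s': 0.15, 'q': array([-1.44350600e+00,  4.94058222e-01,  1.34596276e+00,  2.00842739e-05,
        1.30247497e+00, -9.54866408e-02]), 'joint_vel': array([ 7.08519182e-04, -7.91412991e-04, -2.52384880e-03,  1.90153516e-03,
       -1.21512873e-05, -9.19475490e-04]), 'effort': array([-2.63950224e-04, -8.82543182e+01, -3.84066904e+01, -3.70469070e-04,
        7.14248250e-03,  2.55199433e-05]), 'eef_pos': array([ 0.13807183, -0.60929641,  0.230835  ]), 'eef_rot': array([[-9.75288853e-01, -9.54610830e-05,  2.20933572e-01],
       [-2.20933567e-01,  8.98441737e-04, -9.75288445e-01],
       [-1.05393851e-04, -9.99999592e-01, -8.97330769e-04]]), 'ft_force': array([ 0.6409302 ,  0.56184079, -0.2927433 ]), 'ft_torque': array([ 0.00323803, -0.00662613, -0.03660433]), 'grip_width': 0.08520086854185167}
```

View pics/scene0.png

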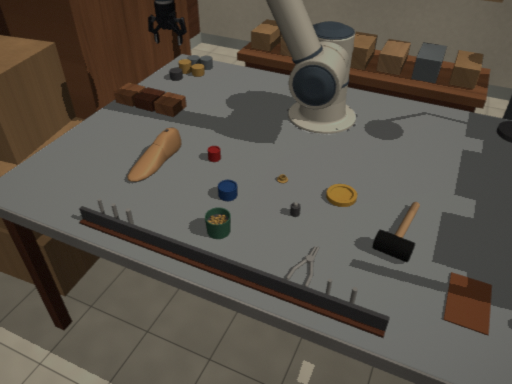

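View pics/top0.png

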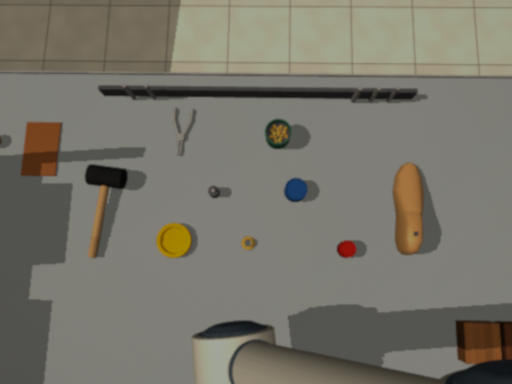

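View pics/wrist0.png

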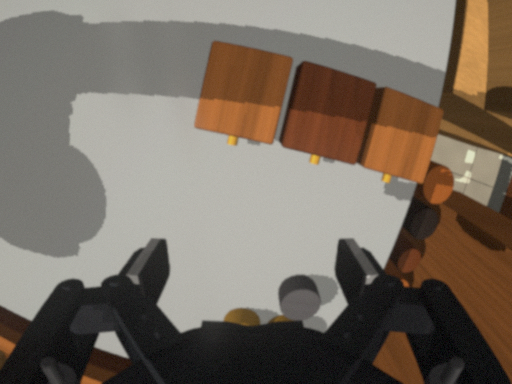

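The scene view shows the holder at (228,190), reducer (214,153), die (295,209), grommet (282,179) and base (342,195). In the top view they are at (296,189), (347,249), (214,191), (249,242) and (174,240). Next I'll measure from both views by matching silhouettes.

```bash
cat > h.py <<'E'
import numpy as np, cv2
from scipy.optimize import least_squares
from station import manip, readout, snapshot, ticket
def cyl(r,z0,z1,n=48):
    a=np.linspace(0,2*np.pi,n,endpoint=False); c=np.c_[r*np.cos(a),r*np.sin(a)]
    return np.vstack([np.c_[c,np.full(n,z0)],np.c_[c,np.full(n,z1)]])
# models relative to underside centre; list of convex parts
M={'base':[cyl(.048,0,.018)],'holder':[cyl(.031,0,.04)],'reducer':[cyl(.023,0,.04)],
   'die':[cyl(.015,0,.034),cyl(.006,.034,.044)],'grommet':[cyl(.019,0,.005),cyl(.012,.005,.016)]}
def proj(s,X,fish):
    c=np.atleast_2d(X)@s["R"].T+s["t"]; K=s["K"]
    if fish:
        rr=np.hypot(c[:,0],c[:,1]); th=np.arctan2(rr,c[:,2]); k=np.where(rr>1e-9,th/np.maximum(rr,1e-9),0)
        u=c[:,:2]*k[:,None]
    else: u=c[:,:2]/c[:,2:]
    return u*[K[0,0],K[1,1]]+[K[0,2],K[1,2]]
def render(s,name,p,fish,sc=8):
    """mask supersampled crop -> (centroid, area)"""
    polys=[cv2.convexHull(proj(s,m+p,fish).astype(np.float32))[:,0] for m in M[name]]
    al=np.vstack(polys); o=np.floor(al.min(0))-2; sz=np.ceil(al.max(0)-o).astype(int)+3
    im=np.zeros((sz[1]*sc,sz[0]*sc),np.uint8)
    for q in polys: cv2.fillPoly(im,[np.round((q-o+.5)*sc-.5).astype(np.int32)],1)
    m=cv2.moments(im,True); c=np.array([m['m10'],m['m01']])/m['m00']
    return (c+.5)/sc-.5+o, m['m00']/sc**2
def mask(s,name):
    f=s["frame"]; h=cv2.cvtColor(f,cv2.COLOR_RGB2HSV).astype(int); H,S,V=h[...,0],h[...,1],h[...,2]
    if name=='base': m=(S>150)&(H>18)&(H<33)&(V>60)
    if name=='grommet': m=(S>70)&(H>10)&(H<35)&(V>50)
    if name=='holder': m=(S>120)&(H>100)&(H<130)
    if name=='reducer': m=(S>150)&((H<6)|(H>172))
    if name=='die': m=(V<75)
    return m.astype(np.uint8)
def blob(s,name,guess,fill=True,rad=40,opn=False):
    """centroid, area, bbox of blob nearest the guess pixel (holes filled)"""
    m=mask(s,name)
    cs,_=cv2.findContours(m,cv2.RETR_EXTERNAL,cv2.CHAIN_APPROX_NONE)
    best=None
    for c in cs:
        im=np.zeros_like(m); cv2.drawContours(im,[c],-1,1,-1); mm=cv2.moments(im,True)
        if mm['m00']<12: continue
        q=np.array([mm['m10'],mm['m01']])/mm['m00']; d=np.hypot(*(q-guess))
        if d<rad and (best is None or mm['m00']>best[1]): best=(q,mm['m00'],cv2.boundingRect(c))
    return best
def fit(views,name,p0):
    """views: list of (s,fish,centroid)"""
    f=lambda p: np.concatenate([render(s,name,p,fi)[0]-c for s,fi,c in views])
    r=least_squares(f,p0,diff_step=1e-2,x_scale=[.01,.01,.01])
    return r.x,r.fun
def save(s,n,crop=None,k=1):
    f=s["frame"][:,:,::-1]
    if crop: x0,y0,x1,y1=crop; f=f[y0:y1,x0:x1]
    cv2.imwrite(f"pics/{n}.png",cv2.resize(f,None,fx=k,fy=k,interpolation=cv2.INTER_CUBIC))
E
python3 - <<'E'
from h import *
S=snapshot("scene");T=snapshot("top");W=snapshot("wrist")
st=readout.sense()
c=-W["R"].T@W["t"]; print("wristcam in tool",(st["eef_rot"].T@(c-st["eef_pos"])).round(4),(W["R"]@st["eef_rot"]).round(3).tolist())
px={'base':((342,195),(174,240)),'holder':((228,190),(296,189)),'reducer':((214,153),(347,249)),'die':((295,210),(214,191)),'grommet':((282,179),(249,242))}
for n,(a,b) in px.items():
    A=blob(S,n,a);B=blob(T,n,b)
    print(n,A,B)
    if A and B:
        p,r=fit([(S,0,A[0]),(T,0,B[0])],n,np.array([.5,0,0.]))
        print('   ',p.round(4),r.round(2),'areas',[round(render(s,n,p,0)[1]) for s in (S,T)])
save(S,"s1",(190,130,370,250),4);save(T,"t1",(150,160,370,270),3.5)
E
```

```text
wristcam in tool [-0.0725 -0.1419 -0.0002] [[0.001, -0.0, 1.0], [0.958, -0.285, -0.001], [0.285, 0.958, -0.0]]
base (array([341.08986616, 194.82982792]), 523.0, (327, 184, 30, 22)) (array([173.72      , 240.06526316]), 950.0, (157, 223, 35, 35))
    [0.4385 0.     0.    ] [-60.34 -21.48  79.34  10.67] areas [514, 1007]
holder (array([227.24223602, 189.89751553]), 322.0, (218, 180, 19, 21)) (array([295.50393701, 189.41207349]), 381.0, (285, 179, 22, 22))
    [0.6221 0.     0.    ] [ 30.89  13.4  -41.17  -5.88] areas [415, 453]
reducer (array([213.67721519, 153.43037975]), 158.0, (208, 146, 12, 16)) (array([346.61603376, 248.63291139]), 237.0, (338, 241, 18, 16))
    [0.4732 0.     0.    ] [ 63.2   22.83 -93.39 -11.16] areas [231, 249]
die (array([292.10967742, 210.41935484]), 155.0, (281, 203, 19, 14)) (array([215.6       , 192.65714286]), 70.0, (210, 187, 11, 11))
    [0.5854 0.     0.    ] [-29.08 -13.57  38.51   4.21] areas [130, 116]
grommet (array([282.10666667, 178.50666667]), 75.0, (277, 174, 11, 9)) (array([247.5625 , 242.68125]), 160.0, (241, 236, 14, 14))
    [ 0.458  0.    -0.   ] [-3.65 -0.99  5.72  0.95] areas [86, 155]
```

```bash
sed -i 's/    f=lambda p: np.conc/    f=lambda d: np.conc/; s/render(s,name,p,fi)\[0\]-c/render(s,name,np.asarray(p0)+(d-1),fi)[0]-c/; s/r=least_squares(f,p0,diff_step=1e-2,x_scale=\[.01,.01,.01\])/r=least_squares(f,np.ones(3),diff_step=3e-3)/; s/return r.x,r.fun/return np.asarray(p0)+r.x-1,r.fun/' h.py
python3 - <<'E'
from h import *
S=snapshot("scene");T=snapshot("top")
px={'base':((342,195),(174,240)),'holder':((228,190),(296,189)),'reducer':((214,153),(347,249)),'die':((295,210),(214,191)),'grommet':((282,179),(249,242))}
for n,(a,b) in px.items():
    A=blob(S,n,a);B=blob(T,n,b)
    p,r=fit([(S,0,A[0]),(T,0,B[0])],n,np.array([.5,0,0.]))
    print(n,p.round(4),r.round(2),'areas',A[1],B[1],[round(render(s,n,p,0)[1]) for s in (S,T)])
E
```

```text
base [0.4635 0.217  0.0025] [ 0.22 -0.02  0.17 -0.05] areas 521.0 949.0 [605, 1021]
holder [ 0.6071 -0.1138  0.0019] [ 0.15  0.02  0.11 -0.03] areas 321.0 382.0 [387, 460]
reducer [ 0.4484 -0.2504  0.0014] [ 0.09  0.02  0.07 -0.03] areas 159.0 237.0 [203, 289]
die [ 0.5975  0.1055 -0.0068] [ 0.92  0.01  0.8  -0.28] areas 152.0 70.0 [137, 118]
grommet [0.4604 0.0151 0.0025] [ 0.3  -0.    0.23 -0.09] areas 75.0 160.0 [87, 156]
```

View pics/s1.png

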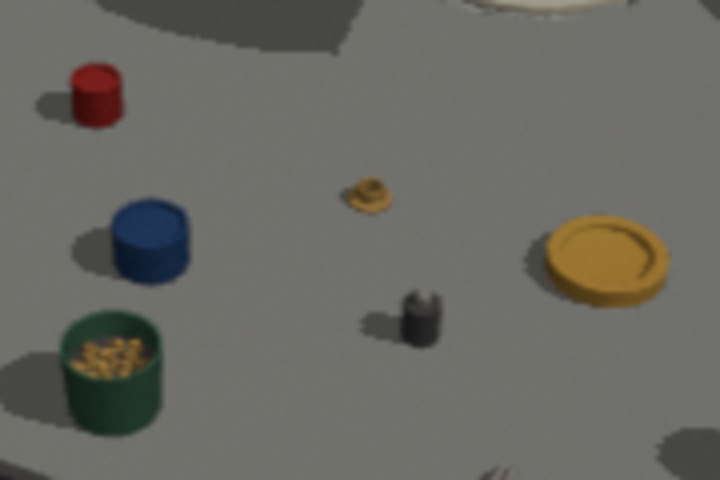

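View pics/t1.png

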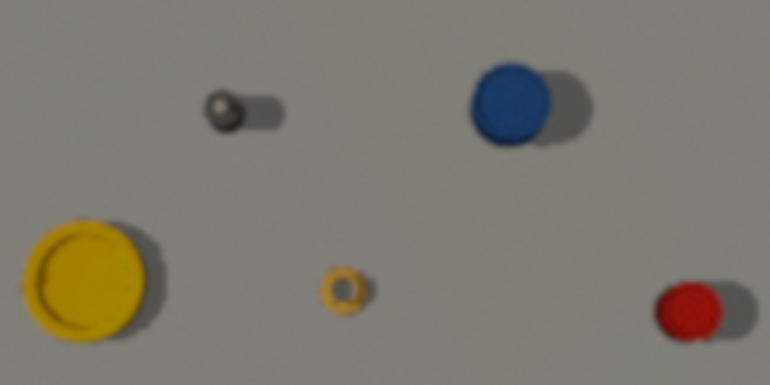

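All parts stand upright, and the heights from the two views are within about 2.5 mm of the bench, except the die, whose mask includes its shadow. Next come wrist views over the base and the holder, with the same relative camera pose at pick and place so the calibration bias cancels.

```bash
cat >> h.py <<'E'
R0=np.array([[0,0,1.],[-1,0,0],[0,-1,0]])  # x=(0,-1,0), y=(0,0,-1), z=(1,0,0)
def wlook(name,p,tag,dirs=None,rad=60):
    s=snapshot("wrist"); save(s,tag)
    g=render(s,name,np.asarray(p,float),1)[0]
    b=blob(s,name,g,rad=rad); 
    print(tag,name,'guess',g.round(1),'blob',b and (b[0].round(2),b[1],b[2]),'model area',round(render(s,name,np.asarray(p,float),1)[1]))
    return s,b
def fitxy(views,name,p0):
    f=lambda d: np.concatenate([render(s,name,np.asarray(p0)+np.r_[d-1,0],1)[0]-b[0] for s,b in views])
    r=least_squares(f,np.ones(2),diff_step=3e-3); return np.asarray(p0)+np.r_[r.x-1,0],r.fun
def st(): 
    s=readout.sense(); print('t',round(s['time_s'],2),'tcp',s['eef_pos'].round(4),'F',s['ft_force'].round(1),'grip',round(s['grip_width'],4)); return s
E
python3 - <<'E'
from h import *
p=np.array([.4635,.217,0.])
manip.reach([p[0],p[1],.25],R0)
v1=wlook('base',p,'wb1'); st()
manip.move_linear([p[0],p[1],.13],velocity=.2); v2=wlook('base',p,'wb2'); st()
for v in ([v1],[v2]): print(fitxy(v,'base',p))
print(fit([(s,1,b[0]) for s,b in (v1,v2)],'base',p))
E
```

```text
wb1 base guess [251.8 159.4] blob (array([251.68, 158.56]), 4135.0, (216, 123, 73, 72)) model area 4335
t 3.56 tcp [0.4638 0.2165 0.25  ] F [ 0.  -0.5 -0.7] grip 0.0854
wb2 base guess [251.6 183.5] blob (array([251.4 , 182.18]), 8359.0, (200, 131, 104, 103)) model area 8722
t 4.36 tcp [0.4642 0.2172 0.1311] F [0.  0.5 0.1] grip 0.0857
(array([0.46330933, 0.21805785, 0.        ]), array([0.00215484, 0.0004569 ]))
(array([0.46337864, 0.21828556, 0.        ]), array([0.00344725, 0.00112501]))
(array([ 0.4633498 ,  0.2176119 , -0.00248575]), array([ 0.03167163,  0.00246167, -0.02464328,  0.00512589]))
```

```bash
python3 - <<'E'
from h import *
p=np.array([.6071,-.1138,0.])
manip.move_linear([.4635,.217,.22],velocity=.25)
manip.reach([p[0],p[1],.22],R0)
v1=wlook('holder',p,'wh1'); st()
manip.move_linear([p[0]-.02,p[1]-.03,.15],velocity=.2); v2=wlook('holder',p,'wh2'); 
manip.move_linear([p[0],p[1],.14],velocity=.2); v3=wlook('holder',p,'wh3');st()
for v in ([v1],[v2],[v3]): print(fitxy(v,'holder',p))
print(fit([(s,1,b[0]) for s,b in (v1,v2,v3)],'holder',p))
E
```

```text
wh1 holder guess [252.4 168.7] blob (array([252.48, 168.29]), 2262.0, (227, 141, 52, 55)) model area 2548
t 6.27 tcp [ 0.6069 -0.1124  0.22  ] F [ 0.3 -0.5  1. ] grip 0.0855
wh2 holder guess [274.  152.8] blob (array([274.09, 152.03]), 3693.0, (241, 118, 68, 69)) model area 4050
wh3 holder guess [250.9 187.5] blob (array([250.92, 186.85]), 3893.0, (217, 150, 69, 73)) model area 4305
t 7.24 tcp [ 0.6078 -0.1133  0.1409] F [ 0.2 -0.8 -0.4] grip 0.0854
(array([ 0.60718875, -0.1133035 ,  0.        ]), array([0.00182649, 0.00382993]))
(array([ 0.60711435, -0.11307004,  0.        ]), array([0.00411194, 0.0018985 ]))
(array([ 0.60713907, -0.11320869,  0.        ]), array([ 0.00152577, -0.00091897]))
(array([ 6.07122180e-01, -1.13038896e-01,  5.91752311e-04]), array([-0.0589323 , -0.10555491,  0.06504934,  0.07414096, -0.02071942,
        0.0122617 ]))
```

View pics/wb2.png

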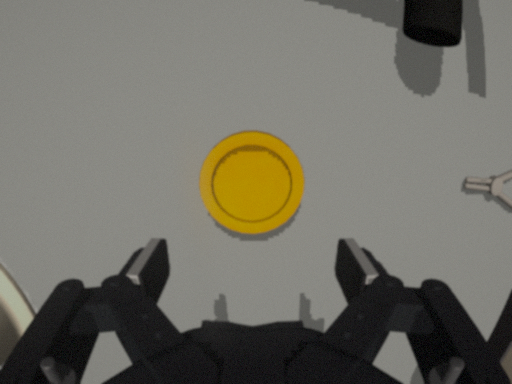

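View pics/wh3.png

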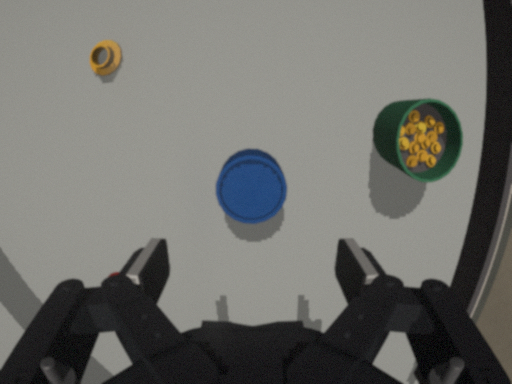

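The base sits at (251,182) in wb2, the holder at (251,187) in wh3 between the jaws, with the cup 60 mm or more clear of the jaw path. Picking up the holder now.

```bash
python3 - <<'E'
from h import *
p=[.6071,-.1132]
print(manip.move_linear([*p,.009],velocity=.12,force_limit=15)); st()
manip.move_gripper(.055,force=50); s=st()
sc=snapshot("scene"); save(sc,"sg1",(150,100,330,260),4)
w=snapshot("wrist"); save(w,"wg1")
manip.move_linear([*p,.12],velocity=.12); st()
E
```

```text
False
t 8.48 tcp [ 0.6076 -0.1133  0.0097] F [ 0.4 -0.6 -0.4] grip 0.0852
t 8.86 tcp [ 0.6075 -0.1133  0.01  ] F [-2.1  0.5 11.4] grip 0.061
t 10.03 tcp [ 0.6066 -0.1131  0.1192] F [ 0.5  0.  -3.8] grip 0.0609
```

View pics/wg1.png

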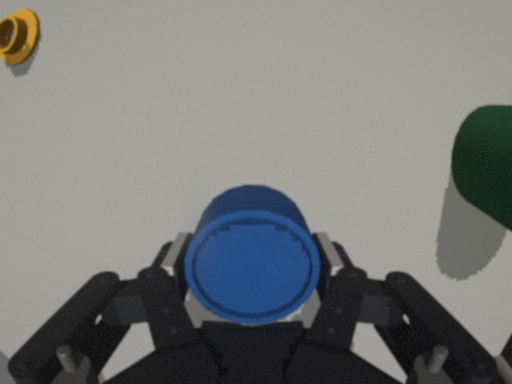

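View pics/sg1.png

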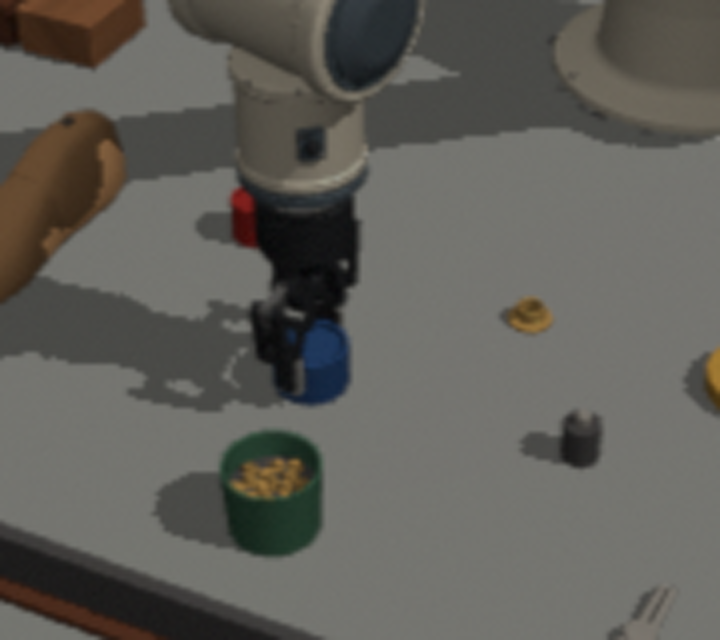

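The holder is gripped squarely, centred between the pads at (253,255). Carrying it to the base.

```bash
python3 - <<'E'
from h import *
b=[.4634,.2182]
manip.move_linear([*b,.12],velocity=.22); st()
manip.move_linear([*b,.045],velocity=.12); manip.pause(.2); s=st()
save(snapshot("scene"),"sp1",(270,130,400,240),6)
e=np.array(b)-s['eef_pos'][:2]
print(manip.move_linear([*(np.array(b)+e),.020],velocity=.04,force_limit=8)); st()
save(snapshot("scene"),"sp2",(270,130,400,240),6)
E
```

```text
t 11.82 tcp [0.4637 0.2176 0.12  ] F [-0.6  1.1 -3.5] grip 0.0607
t 12.8 tcp [0.4638 0.2183 0.0457] F [ 0.2  0.5 -2.7] grip 0.0609
True
t 13.42 tcp [0.4628 0.218  0.0215] F [0.5 0.2 1.1] grip 0.0607
```

View pics/sp2.png

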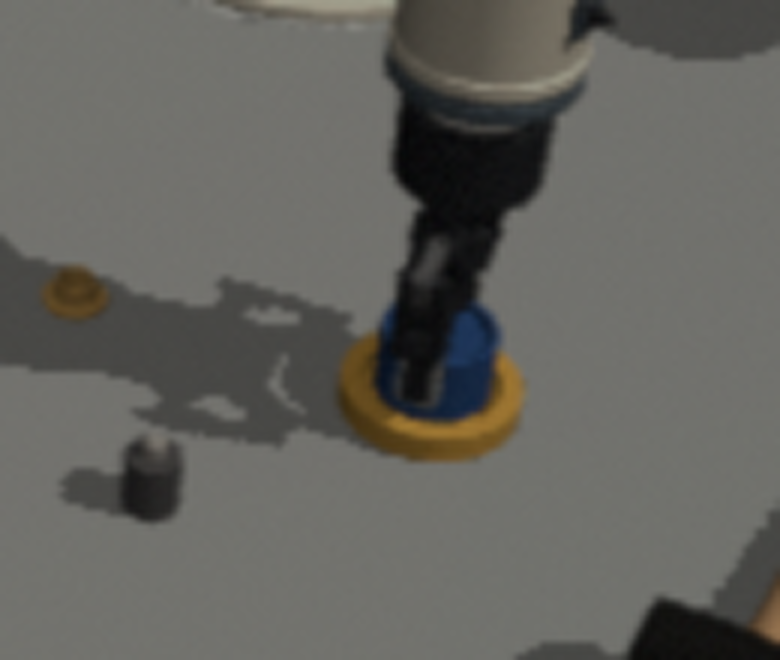

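The holder looks seated inside the rim, and contact came at 0.0215 m, where I expected the floor. Letting go and looking from above.

```bash
python3 - <<'E'
from h import *
manip.move_gripper(.082); st()
manip.move_linear([.4634,.2182,.152],velocity=.15)
p=np.array([.4634,.218,.012])
v=wlook('holder',p,'wh5'); print(fitxy([v],'holder',p)); s=st()
b=np.array([.4504,-.2490,0])
r=np.array([.4484,-.2504,0])
manip.reach([r[0],r[1],.2],R0)
v1=wlook('reducer',r,'wr1'); 
manip.move_linear([r[0],r[1],.14],velocity=.2); v2=wlook('reducer',r,'wr2');st()
for v in ([v1],[v2]): print(fitxy(v,'reducer',r))
print(fit([(s,1,b[0]) for s,b in (v1,v2)],'reducer',r))
E
```

```text
t 13.82 tcp [0.4624 0.2179 0.0217] F [ 0.3 -0.2  0.3] grip 0.0817
wh5 holder guess [253.  186.7] blob (array([251.9 , 186.53]), 3840.0, (218, 150, 69, 72)) model area 4356
(array([0.46240878, 0.21818298, 0.012     ]), array([0.00025046, 0.00333173]))
t 14.88 tcp [0.4629 0.218  0.1512] F [-0.9  1.4  0.9] grip 0.0823
wr1 reducer guess [251.9 172.1] blob (array([251.92, 171.64]), 1463.0, (232, 149, 41, 45)) model area 1672
wr2 reducer guess [252.1 186.8] blob (array([252.03, 186.18]), 2255.0, (227, 158, 51, 57)) model area 2540
t 17.16 tcp [ 0.449  -0.2504  0.1409] F [0.3 0.3 1.7] grip 0.0824
(array([ 0.44841575, -0.24991117,  0.        ]), array([-3.79632787e-04, -5.42722378e-05]))
(array([ 0.44833148, -0.24979737,  0.        ]), array([-0.00142853,  0.00133284]))
(array([ 0.44836344, -0.25029427, -0.00165526]), array([-0.04283741,  0.00496059,  0.03191136, -0.00315725]))
```

View pics/wh5.png

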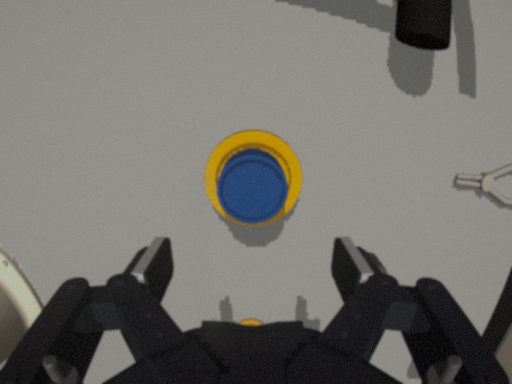

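View pics/wr2.png

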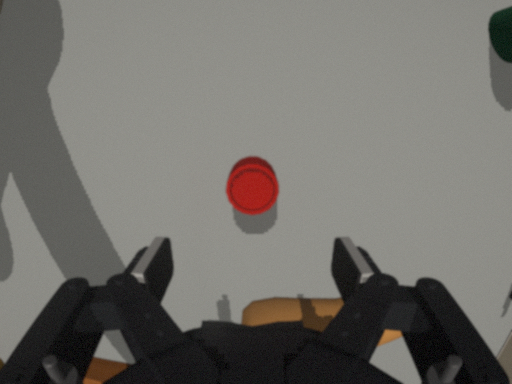

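The holder sits inside the base's ring, concentric to about 1 mm. The reducer is at (252,186) in wr2. Picking and placing it.

```bash
cat >> h.py <<'E'
def pick(p,z,width,force,up):
    print(manip.move_linear([*p,z],velocity=.12,force_limit=15)); manip.pause(.15); st()
    manip.move_gripper(width,force=force); s=st(); save(snapshot("wrist"),f"pick{int(s['time_s']*100)}"); print(f"pick{int(s['time_s']*100)}")
    manip.move_linear([*p,up],velocity=.15); s2=st()
    return s['eef_pos']
def place(b,zc,zapp,ztravel):
    """approach to zapp, then feel down; zc = expected TCP at contact"""
    b=np.array(b); manip.move_linear([*b,ztravel],velocity=.22)
    manip.move_linear([*b,zapp],velocity=.12); manip.pause(.2); s=st()
    b2=b+(b-s['eef_pos'][:2])
    print('contact',manip.move_linear([*b2,zc-.003],velocity=.04,force_limit=8)); s=st(); print('expected',zc)
    save(snapshot("scene"),f"place{int(s['time_s']*100)}",(270,130,400,240),6); print(f"place{int(s['time_s']*100)}")
    return s
E
python3 - <<'E'
from h import *
e=pick([.4483,-.2499],.008,.040,50,.14)
off=e[:2]-[.4483,-.2499]; print(off)
place([.4624,.2182+off[1]],.047+e[2],.075,.15)
E
ls pics
```

```text
False
t 18.56 tcp [ 0.4486 -0.2501  0.0085] F [-0.4 -0.2 -0.2] grip 0.0818
t 19.01 tcp [ 0.4485 -0.25    0.0084] F [-0.9  1.4  9.2] grip 0.0447
pick1900
t 20.09 tcp [ 0.4478 -0.2496  0.1392] F [-0.4 -0.3 -3.4] grip 0.0446
[ 1.72317255e-04 -6.61879651e-05]
t 23.34 tcp [0.4628 0.2183 0.0756] F [-0.8 -0.1 -3.4] grip 0.0446
contact True
t 23.84 tcp [0.462 0.218 0.055] F [0.2 0.1 1.8] grip 0.0444
expected 0.055399510833758436
place2384
pick1900.png
place2384.png
s1.png
scene0.png
sg1.png
sp1.png
sp2.png
t1.png
top0.png
wb1.png
wb2.png
wg1.png
wh1.png
wh2.png
wh3.png
wh5.png
wr1.png
wr2.png
wrist0.png
```

View pics/place2384.png

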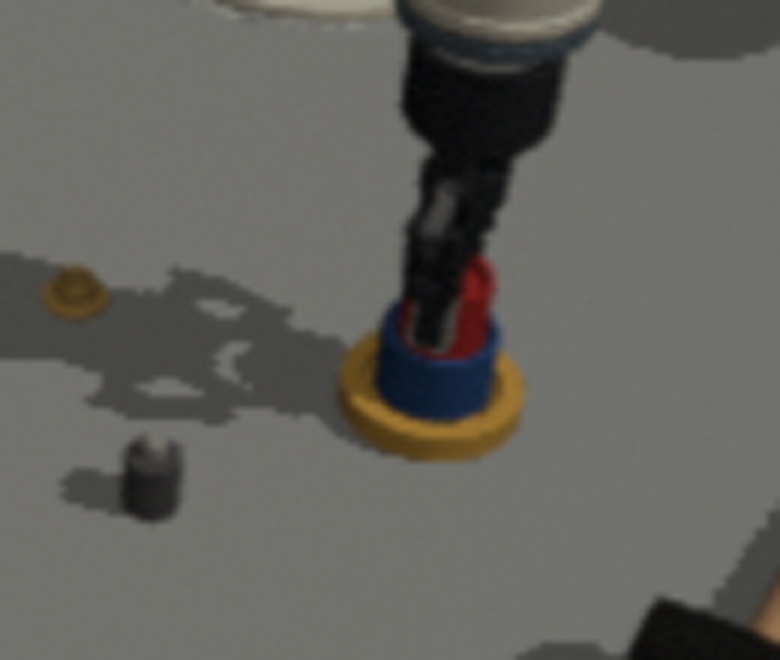

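```bash
python3 - <<'E'
from h import *
manip.move_gripper(.066); st()
manip.move_linear([.4624,.2182,.187],velocity=.18)
p=np.array([.4624,.2182,.047])
v=wlook('reducer',p,'wr5'); print(fitxy([v],'reducer',p)); s=st()
d=np.array([.5975,.1055,0])
manip.reach([d[0],d[1],.2],R0)
s1=snapshot("wrist"); save(s1,"wd1")
manip.move_linear([d[0],d[1],.14],velocity=.2); s2=snapshot("wrist"); save(s2,"wd2"); st()
for s in (s1,s2): print(render(s,'die',d,1))
save(s2,"wd2z",(190,120,320,230),6)
E
```

```text
t 24.23 tcp [0.4616 0.2179 0.0551] F [ 0.1  0.2 -1.2] grip 0.0662
wr5 reducer guess [253.  186.3] blob (array([252.1 , 185.91]), 2341.0, (226, 157, 53, 58)) model area 2560
(array([0.46157646, 0.21860445, 0.047     ]), array([-0.00399608,  0.00274414]))
t 25.17 tcp [0.4618 0.218  0.1859] F [-0.1  0.5 -0.3] grip 0.0663
t 26.46 tcp [0.5978 0.106  0.1411] F [-0.4 -0.2  0. ] grip 0.0656
(array([252.5728528 , 169.98174499]), 741.609375)
(array([252.68888841, 185.28026503]), 1126.796875)
```

View pics/wr5.png

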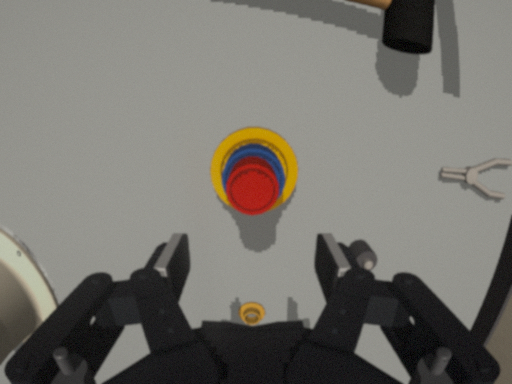

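View pics/wd2z.png

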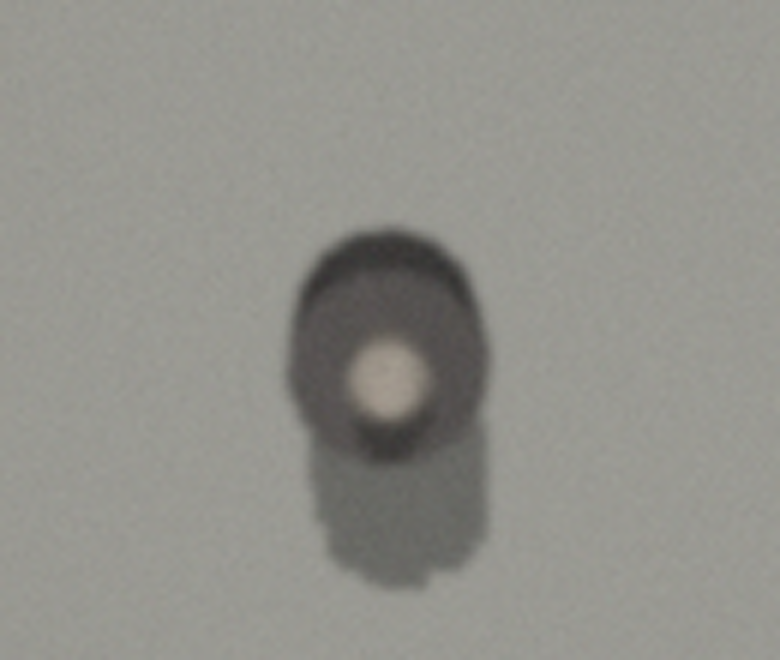

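The reducer is inside the holder's ring in wr5. The die's body outline in the zoom spans columns 238–272 and rows 158–197.5, and the nose top is near (254.4,182.5).

```bash
python3 - <<'E'
from h import *
# reconstruct geometry from current pose (arm unmoved since wd2)
s=snapshot("wrist"); d=np.array([.5975,.1055,0])
h=cv2.cvtColor(s["frame"],cv2.COLOR_RGB2GRAY).astype(int)
m=np.zeros_like(h,np.uint8); sub=h[140:215,225:285]
g=sub; print('bg',np.median(g), 'shadow', h[205,255],'body',h[172,255],h[182,254])
print(h[150:215:2,254]); print(h[180,230:280:2])
nm=(h[172:196,243:268]>120).astype(np.uint8); mo=cv2.moments(nm,True); c=np.array([mo['m10'],mo['m01']])/mo['m00']+[243,172]; print('nose blob',c,mo['m00'])
def bb(p):
    q=proj(s,M['die'][0]+p,1); return q[:,0].min(),q[:,0].max(),q[:,1].min(),q[:,1].max()
def nose(p): return proj(s,cyl(.006,.044,.044)+p,1).mean(0)
print(bb(d),nose(d))
r=least_squares(lambda e:nose(d+np.r_[e-1,0])-c,np.ones(2),diff_step=1e-3); print('xy from nose',d[:2]+r.x-1, bb(d+np.r_[r.x-1,0]))
E
```

```text
bg 151.0 shadow 103 body 84 154
[151 153 150 144  98  59  58  68  83  80  84  81  86 111 146 155 154 155
 150 134  83  59  59  74 103 106 104 105 104 104 104 104 107]
[151 152 152 129  91  82  83  86  92 129 147 151 155 145 127  94  81  84
  85  82 119 149 150 153 150]
nose blob [253.05405405 182.42342342] 111.0
(np.float64(234.56166034807654), np.float64(268.86556273301426), np.float64(164.15720349053467), np.float64(205.05439056283322)) [251.72533542 192.19801546]
xy from nose [0.59861127 0.1140214 ] (np.float64(235.68213593697433), np.float64(270.2951226191152), np.float64(155.52473083724934), np.float64(195.92566205327316))
```

```bash
python3 - <<'E'
from h import *
d=np.array([.5987,.1133,0]); manip.move_linear([d[0],d[1],.14],velocity=.1); manip.pause(.2)
s=snapshot("wrist"); g=cv2.cvtColor(s["frame"],cv2.COLOR_RGB2GRAY)
m=(g<95).astype(np.uint8); m[:150]=0; m[215:]=0; m[:,:225]=0; m[:,285:]=0
cs,_=cv2.findContours(m,cv2.RETR_EXTERNAL,cv2.CHAIN_APPROX_NONE); c=max(cs,key=cv2.contourArea); print('bbox',cv2.boundingRect(c))
im=np.zeros_like(m); cv2.drawContours(im,[c],-1,1,-1); mo=cv2.moments(im,True); cc=np.array([mo['m10'],mo['m01']])/mo['m00']; print(cc,mo['m00'])
M['die']=[M['die'][0]]
print(render(s,'die',d,1))
q,r=fitxy([(s,(cc,))],'die',d); print(q); st()
save(s,"wd3z",(190,120,320,230),6)
# check z with top + scene: nose not resolvable; print body bbox from top cam
pq=proj(s,M['die'][0]+q,1); print(pq.min(0),pq.max(0))
E
```

```text
bbox (237, 166, 32, 40)
[252.47595682 185.61530913] 1019.0
(array([252.15523803, 184.65762729]), 1128.09375)
[0.59900217 0.11237642 0.        ]
t 27.01 tcp [0.5987 0.1132 0.1401] F [-0.6  0.5 -0.8] grip 0.0658
[235.31912591 164.71678885] [269.73167067 205.79876672]
```

```bash
python3 - <<'E'
from h import *
t=[.5990,.1127]
e=pick(t,.009,.024,50,.17)
off=e[:2]-t; print(off)
place([.4616,.2185+off[1]],.082+e[2],.112,.17)
E
ls -t pics|head -2
```

```text
False
t 28.4 tcp [0.5994 0.1127 0.0097] F [ 0.2 -0.1 -0.6] grip 0.0662
t 28.83 tcp [0.5992 0.1127 0.0094] F [-0.7 -0.8  5.5] grip 0.0274
pick2883
t 30.11 tcp [0.5985 0.1126 0.1691] F [-0.2  0.1 -1.4] grip 0.0275
[1.67004600e-04 3.42623337e-05]
t 31.88 tcp [0.4621 0.2186 0.1127] F [ 0.5 -1.1 -2.6] grip 0.0274
contact True
t 32.4 tcp [0.461  0.2184 0.0914] F [ 0.1 -0.5  7.2] grip 0.0273
expected 0.09142122716274093
place3240
place3240.png
pick2883.png
```

View pics/place3240.png

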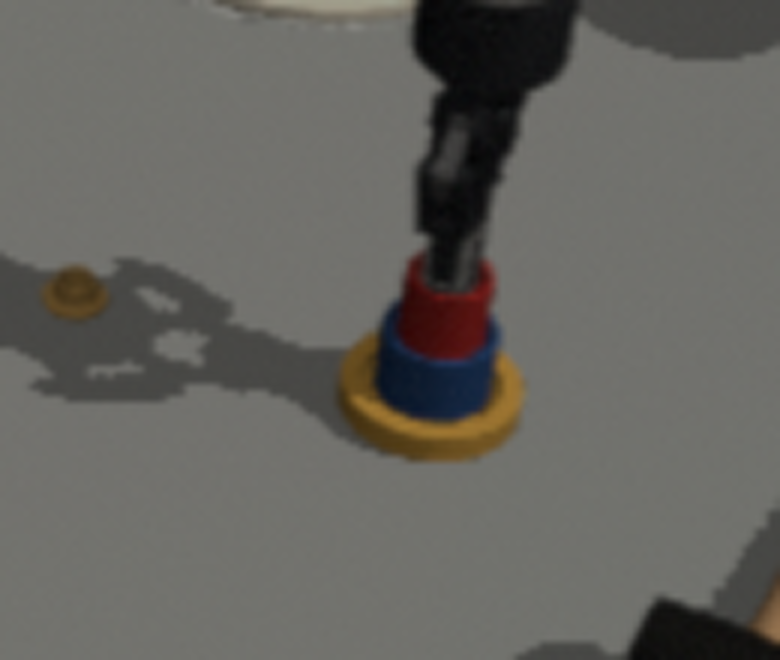

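View pics/pick2883.png

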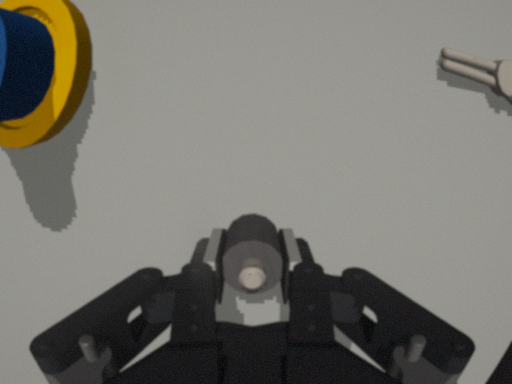

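```bash
python3 - <<'E'
from h import *
manip.move_gripper(.052); st()
manip.move_linear([.4616,.2185,.246],velocity=.18); manip.pause(.15)
s=snapshot("wrist"); save(s,"wd5"); st()
p=np.array([.4616,.2185,.082]); print('nose top guess',proj(s,p+[0,0,.044],1),'body top',proj(s,p+[0,0,.034],1))
c=proj(s,p+[0,0,.038],1)[0].astype(int); save(s,"wd5z",(c[0]-65,c[1]-55,c[0]+65,c[1]+55),6); print(c)
g0=np.array([.4604,.0151,0])
manip.reach([g0[0],g0[1],.2],R0); v1=wlook('grommet',g0,'wgr1')
manip.move_linear([g0[0],g0[1],.13],velocity=.2); manip.pause(.15); v2=wlook('grommet',g0,'wgr2');st()
for v in ([v1],[v2]): print(fitxy(v,'grommet',g0))
print(fit([(s,1,b[0]) for s,b in (v1,v2)],'grommet',g0))
save(v2[0],"wgr2z",(190,130,320,240),6)
E
```

```text
t 32.81 tcp [0.4607 0.2182 0.0912] F [-0.2 -0.1  0.4] grip 0.0518
t 34.02 tcp [0.4612 0.2184 0.2452] F [-0.2  0.3 -0.5] grip 0.0519
nose top guess [[253.03988965 184.33715675]] body top [[253.02301987 181.4881417 ]]
[253 182]
wgr1 grommet guess [251.7 167. ] blob (array([251.65, 166.76]), 816.0, (236, 151, 32, 32)) model area 843
wgr2 grommet guess [250.9 181.9] blob (array([250.8 , 181.52]), 1233.0, (231, 162, 40, 40)) model area 1287
t 35.61 tcp [0.4612 0.0153 0.1311] F [-0.4 -0.3  0.1] grip 0.0519
(array([0.46031123, 0.015451  , 0.        ]), array([ 0.00427174, -0.00110007]))
(array([0.46027624, 0.01550739, 0.        ]), array([-0.00294879,  0.00198605]))
(array([ 0.46030023,  0.01526407, -0.00084425]), array([-0.02038851,  0.01033375,  0.01047183,  0.00528164]))
```

View pics/wd5z.png

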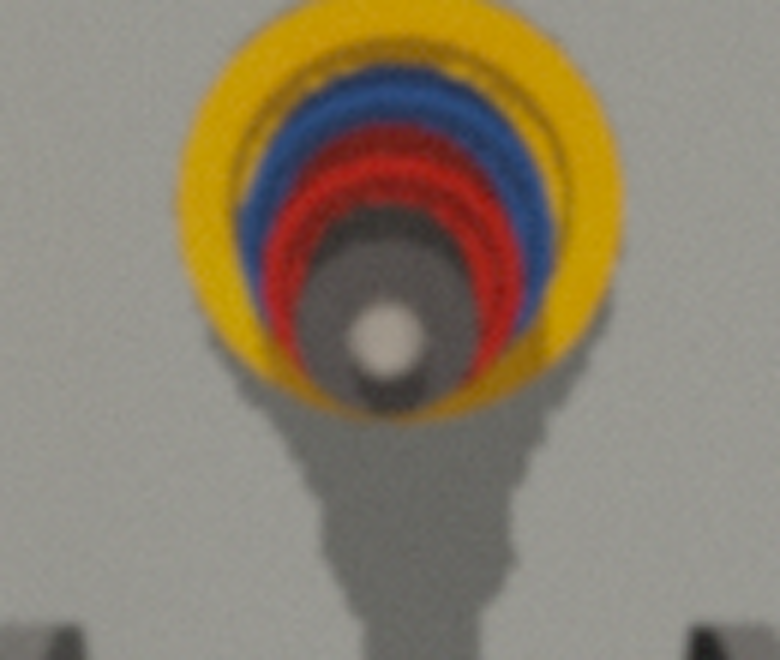

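View pics/wgr2z.png

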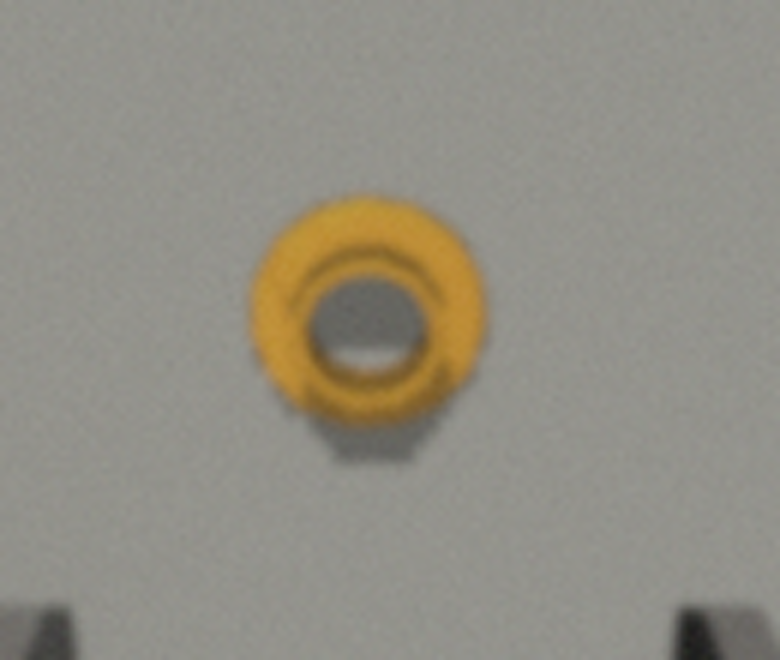

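```bash
python3 - <<'E'
from h import *
s=snapshot("wrist"); e=readout.sense()['eef_pos']
g=np.array([.4603,.0155,0])
q=proj(s,cyl(.0095,.016,.016)+g,1); print('grommet hole top bbox',q.min(0),q.max(0),'zoom',(q.min(0)-[190,130]+.5)*6,(q.max(0)-[190,130]+.5)*6)
q=proj(s,cyl(.019,0,.005)+g,1); print('flange zoom',(q.min(0)-[190,130]+.5)*6,(q.max(0)-[190,130]+.5)*6)
# wd5 pose
s2=dict(s); s2["t"]=s["t"]-s["R"]@(np.array([.4612,.2184,.2452])-e)
for y in (.2185,.2195,.2205):
    p=np.array([.461,y,.082]); f=lambda q:((q.min(0)-[188,127]+.5)*6).round(),((q.max(0)-[188,127]+.5)*6).round()
    for nm,c in (('body',cyl(.015,0,.034)),('nosetop',cyl(.006,.044,.044))):
        q=proj(s2,c+p,1); print(y,nm,((q.min(0)-[188,127]+.5)*6).round(),((q.max(0)-[188,127]+.5)*6).round())
E
```

```text
grommet hole top bbox [240.3719405 175.2035035] [261.50355276 195.54088368] zoom [305.23164299 274.22102098] [432.02131654 396.24530207]
flange zoom [246.83971271 190.61474694] [490.48368767 432.14072436]
0.2185 body [289. 197.] [480. 421.]
0.2185 nosetop [345. 309.] [424. 385.]
0.2195 body [289. 191.] [480. 415.]
0.2195 nosetop [345. 303.] [424. 379.]
0.2205 body [289. 185.] [480. 409.]
0.2205 nosetop [345. 297.] [424. 373.]
```

```bash
python3 - <<'E'
from h import *
t=[.4603,.0155]
e=pick(t,.006,.018,30,.19)
off=e[:2]-t; print(off)
place([.4610,.2194+off[1]],.116+e[2],.148,.19)
save(snapshot("wrist"),"wgp")
E
ls -t pics|head -3
```

```text
False
t 36.99 tcp [0.4606 0.0155 0.0065] F [ 0.  -0.5 -0.7] grip 0.0519
t 37.38 tcp [0.4605 0.0155 0.0064] F [-1.4  0.2  9.7] grip 0.0223
pick3737
t 38.8 tcp [0.4599 0.0155 0.1894] F [ 0.5  0.3 -0.2] grip 0.0226
[ 1.78681664e-04 -7.90814923e-06]
t 40.58 tcp [0.4614 0.2194 0.1488] F [-0.4  0.6  0.2] grip 0.0228
contact True
t 41.19 tcp [0.4605 0.2194 0.1223] F [-2.  -0.6  9.9] grip 0.0222
expected 0.12238083991805751
place4119
wgp.png
place4119.png
pick3737.png
```

View pics/place4119.png

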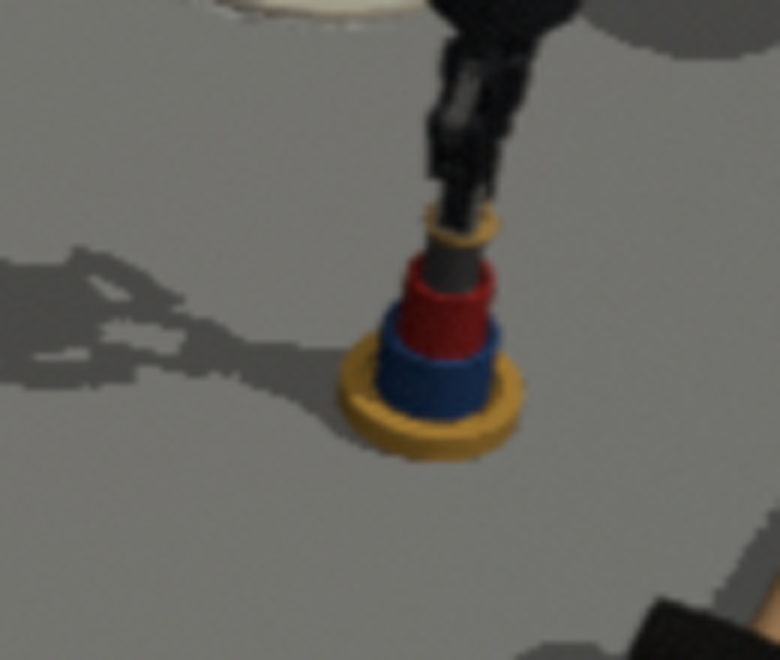

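View pics/wgp.png

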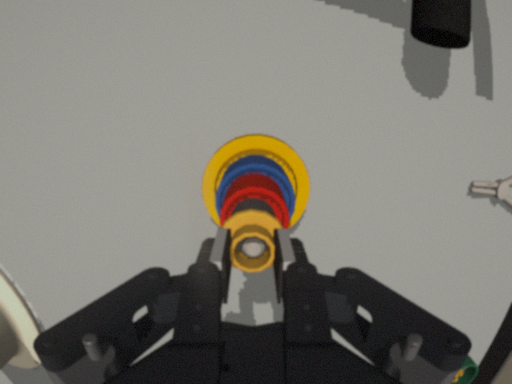

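View pics/pick3737.png

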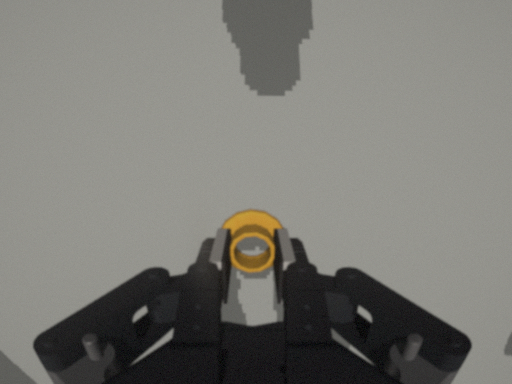

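The grommet rests on the die, with the nose visible in its hole at (253,247), and contact came at the expected height. Letting go, retreating and checking.

```bash
python3 - <<'E'
from h import *
manip.move_gripper(.045); manip.pause(.1)
manip.move_linear([.4605,.2194,.246],velocity=.15); manip.pause(.2)
s=snapshot("wrist"); save(s,"wf",(188,127,318,237),6)
g=np.array([.461,.2194,.116]); b=blob(s,'grommet',render(s,'grommet',g,1)[0]); 
manip.reach([.42,.0,.35],R0); manip.pause(.5)
S=snapshot("scene");T=snapshot("top"); save(S,"sf",(270,130,400,240),6); save(T,"tf"); save(S,"sff"); st()
E
```

```text
t 44.53 tcp [4.2e-01 1.0e-04 3.5e-01] F [-0.5  1.2  0.8] grip 0.0452
```

View pics/wf.png

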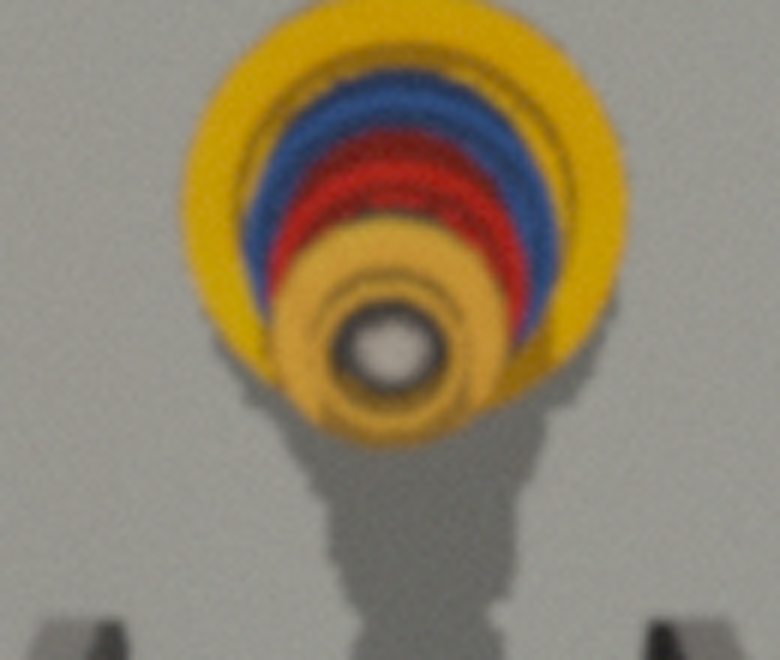

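View pics/sf.png

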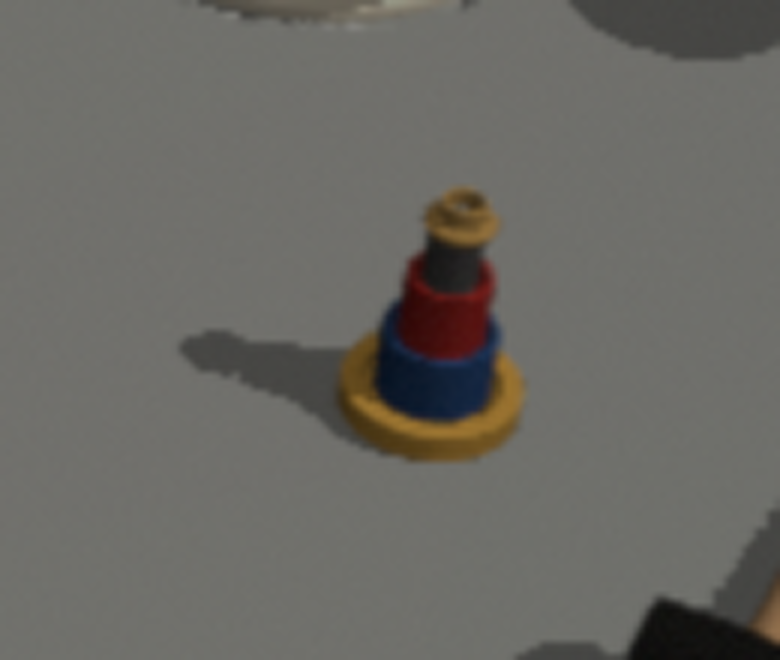

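View pics/tf.png

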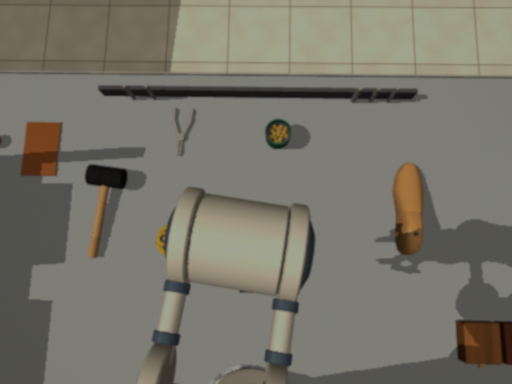

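The stack stands upright and nested. In wf the nose is centred in the grommet's hole at zoom (390,350). In the top view the mallet (105,176), plier (182,135), cup (278,133) and last (409,210) are where they were. Handing in.

```bash
python3 -c "
from station import ticket
print(ticket.hand_in())"
```

```text
the job is handed in; nothing more can be done
None
```

The yellow base is set up for a grommet, and I handed the job in at about 44.5 s of the 120 s. I added the holder, reducer, die and grommet in that order, let go of each one, and moved the arm clear.

**Seating:** each part touched down within 0.6 mm of the height expected for the floor of its dish, or for the die's top in the grommet's case. The last pictures, taken after release, show the stack upright and nested, with the die's nose centred in the grommet's hole.

**Other objects:** in the last top view the mallet, plier, cup and shoe last are at the same pixel positions as at the start. I compared them by eye, not by measurement.

**Checks that disagreed:**
- **Die height:** the first two-camera measurement put the die 7 mm too low because its shadow was included. I re-measured its position with the wrist camera. Its height was then taken from the text, and touching down at the expected height confirmed it.
- **Die sideways position:** the nose and body gave values about 1.5 mm apart. I used a value between them, which was well within the 3.5 to 4 mm of play.
- **Other heights:** heights measured from two views differed from the text by up to 2.5 mm, about what the camera calibration allows.

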